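# Close the test housing with its bayonet plug

### The arm

A 7-joint arm with a two-finger parallel gripper is mounted at the origin on the work surface. World frame = base frame: x ahead of the robot, y to its left, z up, the work surface at z = 0. Lengths are in m, angles in rad, forces in N, time in s.
With the tool pointing down it reaches from about 0.4 to 0.85 m from the base axis. Payload 10.4 kg.
Tool frame: the origin (TCP) lies between the finger pads; the fingertips stand 17 mm ahead of it and the grasp point (between the pads) lies 2 mm behind it; z points along the fingers, y is the direction in which the jaws open and shut (so a half turn about z gives the same grasp; the last joint's range is limited). The gripper opens to 85 mm and grips with 20 to 120 N. Pads are 22 mm wide; open, the fingers measure 114 mm over their backs; the gripper's body (76 mm by 85 mm) begins 54 mm behind the grasp point. The pads swing forward as they close: fully open they stand 13 mm farther back than shut.
Start: joints at [1.296, 0.332, -0.065, 1.46, 0.022, 1.35, -0.088], TCP at [0.156, -0.605, 0.248] pointing down, gripper open.
Joint ranges: [-2.6, 2.6], [-0.5, 2.12], [-1.47, 1.34], [0.16, 2.42], [-1.27, 4.41], [0.06, 2.06], [-2.6, 2.6]. Speed limits (rad/s): [2.22, 2.22, 2.79, 2.79, 3.14, 3.14, 3.14].

### API

Orientations are given as a unit quaternion [x, y, z, w].
In Python, from workcell import manip gives the robot as it stands.
- The arm moves only by the tool jog_arm, never from a script. Its argument "steps" is one flat list of numbers, 5 for each row, row after row: the finger opening in m, from 0 to 0.0854, then the shift along the tool's x, y, z in m, then the turn about the tool's z in rad. In form: [gripper, x, y, z, twist, gripper, x, y, z, twist, ...]. A call has exactly 10 rows; each row is the pose to reach, as a shift and turn from the pose commanded when the call began, along the tool's axes at that moment; what a row does not reach only later rows make up. A row lasts 1/10 s, in which the tool goes at most 50 mm and 8.59 degrees, less where a joint would pass 70% of its speed; a pose out of reach is approached as far as the arm can. A call with a gripper value outside its range is refused whole. The fingers move at their own pace and stop on an object; "grip_force" is the grip in N (left out, the last holds). Time passes only in rows, so rows that repeat a pose let the fingers close, or fill a call up. It gives the time, the measured TCP pose, the force and the opening at its end, in the units of the state.
- manip.get_obs(): the state, without advancing time (a new reading comes with each control period).
- manip.camera(name): name is "scene" or "top"; returns (picture, depth): 420x560x3 uint8, red, green, blue; 420x560 float32, m along the optical axis (not along the pixel's ray), 0 where there is no reading.
- manip.calibration(name): a dict with "mtx" (3x3 intrinsics, pixels), "k1" (the pictures are not rectified: a ray, as slopes to the right and down, at radius r is drawn at 1 + k1 r^2 times it, then the intrinsics apply), "world_to_cam" (4x4, takes a point from world to camera coordinates). Camera axes: x right, y down, z forward; pixel columns grow to the right and rows downward; lengths in m; the calibration is good to about 2 mm. A picture is of the moment at which its call begins. calibration takes no time and is no camera call.
- manip.hand_in(): hands the job in, once; it reports no verdict.
The state is a dict: "clock": time; "joint_pos": joint angles; "joint_velocities": joint speeds; "tau": joint torques, N m; "position": TCP position; "ee_rot": TCP orientation; "ft_force": force on the tool from outside, world axes, zero at the start; "torque": the same for the moment, N m; "grip_width": opening from 0.0 (shut) to 1.0 (fully open).
Only numpy, scipy, OpenCV 4.12 (cv2) and the standard library are available. Lean on these libraries where they do the work, as an engineer would, in place of code of your own. Each camera call takes 0.05 s, during which the arm holds its last target.

### The job

Of the three grey plugs standing on the bench, take the one with two lugs and close the round aluminium housing with it: line its lugs up with the two slots in the lip, push it in against the spring, turn it clockwise (seen from above) until its grip bar lines up with the two ribs on the outside of the housing, and let go so that it stays locked. Leave the other two plugs standing where they are.

Things in the scene. Friction and masses are not known exactly. Their poses are not given: they have to be found in the camera images.
- plug: The two-lug plug, grey, upright on the bench, 0.2 kg; sizes in mm. Body 52 across, 34 high; on top a grip bar along x, 60 long, 16 wide, z 34 to 68. At the foot, on +x and -x, lugs 12 wide, 8 high, reaching 43 from the axis. Origin: centre of underside, z up. Push its origin to 24-31 above the housing's origin, then turn; let go, the spring lifts it to 32, lugs under the lip.
- housing: Round aluminium pot fixed to the bench, 108 across, 50 high (mm), on a 130 square plate. Origin: centre of underside, z up. Lip at z 40-50: opening 64 across and two opposite slots 30 wide, to radius 48, at 60 deg counter-clockwise (from above) from x. Locked: plug x along this x axis, marked by 2 outside ribs; stop 8 deg past it. Spring disc inside, top at z 42 (3.5 N) to 23, 250 N/m.
- three_lug_plug: A plug not to be used. Grey, body 52 mm across, 34 mm high, the same grip bar (60 x 16 mm, z 34 to 68 mm, along x), upright on the bench. Origin: centre of underside, z up. Three lugs of the same size at its foot, 120 degrees apart, the first along its x axis. It does not fit.
- plain_plug: A plug not to be used. Grey, body 52 mm across, 34 mm high, the same grip bar (60 x 16 mm, z 34 to 68 mm, along x), upright on the bench. Origin: centre of underside, z up. It has no lugs.
There are look-alikes about, which are no part of the job. Leave any green look-alike of the plug alone.

How it is judged:
On the way:
1. the two-lug plug is pushed down into the housing with its lugs in the slots (z of plug in the frame of housing below 0.036 m and horizontal distance between plug and housing below 0.012 m and angle between the x axis of plug and the x axis of housing, either way round above 0.5 rad).
At the end, for the whole second after the job is handed in: The two-lug plug stands upright (within 8 degrees) in the housing, within 12 mm of its axis, held down by the lip (underside 26 to 36 mm above the housing's origin), its grip bar within 17 degrees of the line through the two ribs, released and at rest (z of plug in the frame of housing between 0.026 and 0.036 m and horizontal distance between plug and housing below 0.012 m and angle between the x axis of plug and the x axis of housing, either way round below 0.3 rad and angle between plug's own z axis and vertical below 0.15 rad and linear speed of plug below 0.02 m/s); the robot touches nothing.
It fails at once if the three-lug plug is moved more than 30 mm from its place or tipped over (distance of three_lug_plug from where it was at the start of the episode above 0.03 m or angle between three_lug_plug's own z axis and vertical above 0.5 rad).
It fails at once if the plain plug is moved more than 30 mm from its place or tipped over (distance of plain_plug from where it was at the start of the episode above 0.03 m or angle between plain_plug's own z axis and vertical above 0.5 rad).
It also fails if it takes over 40 s, if anything falls off the work surface, if the arm or the gripper's body presses on something with over 40 N, if the wrist force passes 120 N, or if a joint passes its speed limit or range.

## Working session

There is one attempt and no reset: what is moved stays moved. The work goes in short steps, Python scripts to look and compute and a tool call to move; the robot and the scene stay as the last step left them, time stands still between calls to the robot, and variables do not carry over. Pictures are saved under pics/ and viewed, and the job is handed in when it is done.

Besides the shell and the picture viewer there is one more tool, called after "Emit:" as a command line: name --argument value ..., lists and objects as JSON in quotes. jog_arm: Moves the arm, as the interface text tells. Its arguments: {"type":"object","properties":{"steps":{"type":"array"},"grip_force":{"type":"number"}},"required":["steps"]}

```bash
mkdir -p pics
cat > h.py <<'E'
import numpy as np, cv2
from workcell import manip
def ray(cal,u,v):
    K=np.array(cal["mtx"]);T=np.array(cal["world_to_cam"]);k=cal["k1"]
    p=cv2.undistortPoints(np.array([[[u,v]]],float),K,np.array([k,0,0,0.]))[0,0]
    R=T[:3,:3];o=-R.T@T[:3,3]
    return o,R.T@np.array([p[0],p[1],1.])
def onplane(cal,u,v,z):
    o,d=ray(cal,u,v); return o+d*(z-o[2])/d[2]
def proj(cal,P):
    K=np.array(cal["mtx"]);T=np.array(cal["world_to_cam"])
    return cv2.projectPoints(np.array(P,float).reshape(-1,1,3),cv2.Rodrigues(T[:3,:3])[0],T[:3,3],K,np.array([cal["k1"],0,0,0.]))[0][:,0]
E
python3 - <<'E'
from h import *
for n in("scene","top"):
    im,d=manip.camera(n); cv2.imwrite(f"pics/{n}0.png",im[:,:,::-1]); np.savez(f"{n}0.npz",im=im,d=d)
    c=manip.calibration(n); print(n,c)
o=manip.get_obs();print(o)
E
```

```text
scene {'mtx': array([[454.69795397,   0.        , 286.72957981],
       [  0.        , 454.69795397, 205.04523628],
       [  0.        ,   0.        ,   1.        ]]), 'k1': -0.08258633378238707, 'world_to_cam': array([[ 0.8628753 ,  0.5051671 ,  0.015888  , -0.45048302],
       [ 0.28423773, -0.45903311, -0.84172295, -0.15416194],
       [-0.41791762,  0.7308179 , -0.53967588,  1.09140802],
       [ 0.        ,  0.        ,  0.        ,  1.        ]])}
top {'mtx': array([[420.20735756,   0.        , 272.10913756],
       [  0.        , 420.20735756, 210.73519186],
       [  0.        ,   0.        ,   1.        ]]), 'k1': -0.01266337083292933, 'world_to_cam': array([[ 0.02334067, -0.99962851,  0.01407344, -0.08276751],
       [-0.9905003 , -0.02503116, -0.13521314,  0.54864555],
       [ 0.13551519, -0.01078378, -0.99071658,  0.85154326],
       [ 0.        ,  0.        ,  0.        ,  1.        ]])}
{'clock': 0.1, 'joint_pos': array([ 1.29636524,  0.33278829, -0.0647125 ,  1.46085513,  0.02158943,
        1.34988068, -0.08848008]), 'joint_velocities': array([ 0.00137978, -0.00143092, -0.00070668, -0.00150021,  0.00301179,
       -0.00011553, -0.00158106]), 'tau': array([ 1.01241538e-03, -6.26748419e+01,  4.90692153e-02, -3.92430782e+01,
        1.64438115e-02,  7.01987447e-03,  1.02618219e-04]), 'position': array([ 0.15566832, -0.60498569,  0.24760929]), 'ee_rot': array([ 9.92079866e-01,  1.25607155e-01, -9.79978816e-05, -6.10429531e-04]), 'ft_force': array([ 0.95195704, -0.0261949 , -0.1713196 ]), 'torque': array([-0.01337794, -0.01516329, -0.00367475]), 'grip_width': 0.9993917895275415}
```

View pics/scene0.png

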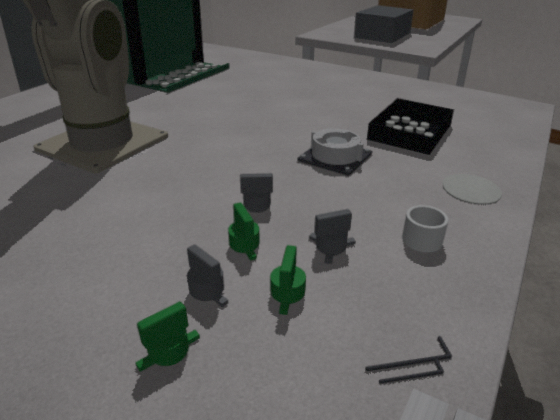

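View pics/top0.png

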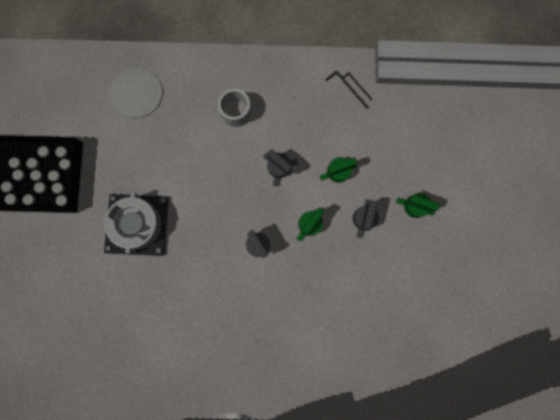

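Run:
```python
from h import *
t=np.load("top0.npz")["im"];s=np.load("scene0.npz")["im"]
g=lambda a:np.clip((a/255.)**.6*255*1.3,0,255).astype('uint8')
def cr(im,u,v,r,S):return cv2.resize(g(im[v-r:v+r,u-r:u+r,::-1]),(S,S),interpolation=cv2.INTER_CUBIC)
a=np.hstack([cr(t,279,165,30,260),cr(t,258,243,30,260),cr(t,366,217,30,260)])
b=np.hstack([cr(s,332,235,38,260),cr(s,257,192,38,260),cr(s,206,277,38,260)])
cv2.imwrite("pics/c1.png",np.vstack([a,b]))
cv2.imwrite("pics/c2.png",np.hstack([cr(t,135,224,42,400),cr(s,336,148,42,400)]))
```

```text
(no output)
```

View pics/c1.png

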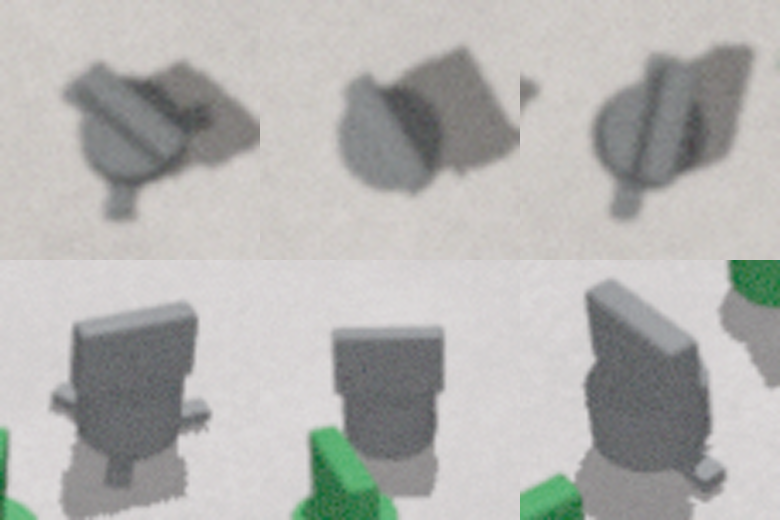

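View pics/c2.png

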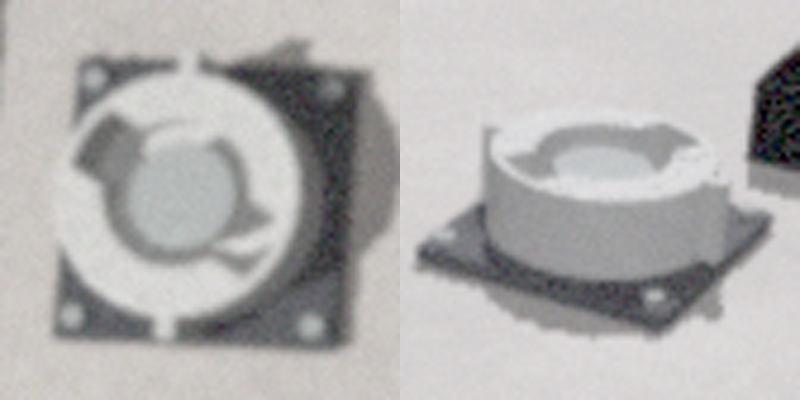

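The grey candidates in the top view:
- (279,165) shows three lugs, so it is the three-lug plug.
- (258,243) shows none in either view, so it is the plain plug.
- (366,217) has one lug showing, along the bar's line. The opposite one would be hidden behind the bar, so this fits the two-lug plug.

The housing is at (135,224). Its ribs are at about (136,197) and (131,253), and its slots lie 60° CCW of them.

```bash
cat >> h.py <<'E'
def cloud(n,d):
    c=manip.calibration(n);K=np.array(c["mtx"]);T=np.array(c["world_to_cam"])
    v,u=np.mgrid[:420,:560];p=cv2.undistortPoints(np.stack([u,v],-1).reshape(-1,1,2).astype(float),K,np.array([c["k1"],0,0,0.]))[:,0]
    P=np.c_[p,np.ones(len(p))]*d.reshape(-1,1)
    return ((P-T[:3,3])@T[:3,:3]).reshape(420,560,3)
def circ(p):
    A=np.c_[2*p,np.ones(len(p))];s=np.linalg.lstsq(A,(p**2).sum(1),rcond=None)[0]
    return s[:2],np.sqrt(s[2]+s[:2]@s[:2])
E
python3 - <<'E'
from h import *
for n,pl,ho in(("top",[(279,165),(258,243),(366,217)],(135,224)),("scene",[(332,225),(257,185),(206,270)],(336,148))):
    z=np.load(n+"0.npz");W=cloud(n,z["d"]);im=z["im"].astype(int)
    for u,v in pl:
        r=36;S=W[v-r:v+r,u-r:u+r].reshape(-1,3);C=im[v-r:v+r,u-r:u+r].reshape(-1,3)
        ok=(S[:,2]>.060)&(S[:,2]<.08)&(C[:,1]-C[:,0]<20)
        m=np.zeros((2*r,2*r),np.uint8);m[ok.reshape(2*r,2*r)]=255
        k,l,st,ce=cv2.connectedComponentsWithStats(m)
        i=1+np.argmax(st[1:,4]);q=S[(l==i).ravel()]
        hz=np.median(q[q[:,2]>.064][:,2])
        q=q[q[:,2]>.064]
        rc=cv2.minAreaRect((q[:,:2]*1000).astype(np.float32))
        e=np.linalg.eigh(np.cov(q[:,:2].T))[1][:,1]
        print(n,(u,v),len(q),"z",hz.round(4),"rect",np.round(rc[0],1),np.round(rc[1],1),"ang",round(np.degrees(np.arctan2(e[1],e[0]))%180,1))
    u,v=ho;r=45;S=W[v-r:v+r,u-r:u+r].reshape(-1,3)
    q=S[(S[:,2]>.045)&(S[:,2]<.056)]
    h=cv2.convexHull((q[:,:2]*1000).astype(np.float32))[:,0]
    print(n,"housing",len(q),np.median(q[:,2]),circ(h.astype(float)), cv2.minEnclosingCircle(h))
E
```

```text
top (279, 165) 209 z 0.0672 rect [654.5 -82.8] [58.7 15.9] ang 49.2
top (258, 243) 218 z 0.0673 rect [479.9 -41.1] [59.3 15.8] ang 34.2
top (366, 217) 215 z 0.0674 rect [ 543.7 -271.5] [15.8 58.3] ang 165.2
top housing 1216 0.04925900456230592 (array([518.1753455 , 225.31408865]), np.float64(55.77646194007905)) ((518.5394287109375, 226.90090942382812), 62.780067443847656)
scene (332, 225) 211 z 0.0659 rect [655.3 -83.3] [58.3 16.4] ang 50.2
scene (257, 185) 142 z 0.0658 rect [480.6 -41.7] [58.3 16.6] ang 32.5
scene (206, 270) 319 z 0.067 rect [ 543.9 -271.6] [15.7 60. ] ang 165.7
scene housing 534 0.047884086250162904 (array([518.1149402 , 224.85111225]), np.float64(56.047847908209555)) ((518.1925659179688, 227.10858154296875), 63.5877571105957)
```

Run:
```python
from h import *
for n,ho in(("top",(135,224)),("scene",(336,148))):
    z=np.load(n+"0.npz");W=cloud(n,z["d"])
    u,v=ho;r=45;S=W[v-r:v+r,u-r:u+r].reshape(-1,3)
    q=S[(S[:,2]>.045)&(S[:,2]<.056)][:,:2]*1000
    c=np.array([518.,225.]);rr=54
    for _ in range(6):
        h=cv2.convexHull(q[np.linalg.norm(q-c,axis=1)<rr+1.5].astype(np.float32))[:,0].astype(float)
        c,rr=circ(h)
    print(n,c.round(1),rr.round(1))
    d=q-c;R=np.linalg.norm(d,axis=1);a=np.degrees(np.arctan2(d[:,1],d[:,0]))
    o=R>56.5;print(" ribs",sorted(np.round(a[o]).astype(int)),R.max().round(1))
    # slots: angular bins where lip top absent in 37<R<46
    b=(R>37)&(R<46);H=np.histogram(a[b],np.arange(-180,181,6))[0];print(" bins",H)
    d2=W[v-r:v+r,u-r:u+r].reshape(-1,3);e=d2[:,:2]*1000-c;R2=np.hypot(*e.T);lo=(R2>35)&(R2<46)&(d2[:,2]<.038)
    print(" low angs",np.histogram(np.degrees(np.arctan2(e[lo,1],e[lo,0])),np.arange(-180,181,6))[0])
```

```text
top [518. 225.] 53.9
 ribs [np.int64(-180), np.int64(-179), np.int64(-178), np.int64(-178), np.int64(-177), np.int64(-177), np.int64(-5), np.int64(-4), np.int64(-4), np.int64(-3), np.int64(-2), np.int64(-2), np.int64(-2), np.int64(-1), np.int64(0), np.int64(0), np.int64(0), np.int64(2), np.int64(2), np.int64(2), np.int64(2), np.int64(176), np.int64(176), np.int64(176), np.int64(179), np.int64(179), np.int64(179), np.int64(180)] 63.3
 bins [10 10 10  8  7 10  4  0  0  0  0  0  0  6 10  8 10 10  9 10  8  8 10  8
  9  8  9 10  7  9  8  9 10  8 10  7  3  0  0  0  0  0  0  7 10  8  8  9
 10  9  9  9  7 13  8  9  7 10  9 10]
 low angs [ 0  0  0  0  0  3  5  5  4  4  5  2  4  1  0  0  0  0  0  0  0  0  0  0
  0  0  0  0  0  0  0  0  0  2  1  2  4 11  9 10 11  8 10  9  7  3  3  4
  2  2  3  1  1  0  0  0  0  0  0  0]
scene [518.9 224.1] 54.0
 ribs [np.int64(-179), np.int64(-178), np.int64(-178), np.int64(-177), np.int64(-176), np.int64(-3), np.int64(-2), np.int64(-2), np.int64(-2), np.int64(1), np.int64(2), np.int64(3), np.int64(6), np.int64(100), np.int64(174), np.int64(175), np.int64(176), np.int64(178), np.int64(179), np.int64(180)] 64.5
 bins [3 2 4 2 3 5 4 0 0 0 0 0 1 3 3 4 2 4 4 4 2 3 3 3 4 3 7 3 3 4 1 4 1 5 4 4 3
 0 0 0 0 0 1 5 3 3 4 3 3 2 2 4 2 1 3 2 4 2 3 4]
 low angs [ 0  0  0  0  0  0  0  0  0  0  0  0  0  0  0  0  0  0  0  0  0  0  0  0
  0  0  0  0  0  0  0  0  0  0  0  0  0  0  0  0  0  0  0  9  4  3  0  0
  0  0  0  0  0  0  1  1 17  5  0  0]
```

```bash
cat >> h.py <<'E'
from scipy.spatial.transform import Rotation as Ro
def go(x,y,z,yaw):
    o=manip.get_obs();R=Ro.from_quat(o["ee_rot"]).as_matrix()
    a=np.degrees(np.arctan2(R[1,0],R[0,0]))
    t=R.T@(np.array([x,y,z])-o["position"]);dw=(yaw-a+180)%360-180
    print("pos",o["position"].round(4),"yaw",a.round(2),"tilt",np.degrees(np.arccos(-R[2,2])).round(2),"t",o["clock"],"w",round(o["grip_width"]*85.4,1),"F",o["ft_force"].round(1))
    print("q",np.round(o["joint_pos"],2));print("shift",t.round(4),"twist",np.radians(-dw).round(4))
E
python3 -c "
from h import *
go(.5437,-.2715,.16,-14.6)"
```

```text
pos [ 0.1557 -0.605   0.2476] yaw 14.43 tilt 0.07 t 0.1 w 85.3 F [ 1.  -0.  -0.2]
q [ 1.3   0.33 -0.06  1.46  0.02  1.35 -0.09]
shift [ 0.4589 -0.2261  0.0879] twist 0.5067
```

Emit:
jog_arm --steps '[0.06, 0.02, -0.01, 0.005, 0.05, 0.06, 0.06, -0.03, 0.015, 0.12, 0.06, 0.1, -0.05, 0.02, 0.2, 0.06, 0.145, -0.07, 0.03, 0.28, 0.06, 0.19, -0.093, 0.04, 0.36, 0.06, 0.235, -0.115, 0.05, 0.44, 0.06, 0.28, -0.138, 0.06, 0.507, 0.06, 0.325, -0.16, 0.07, 0.507, 0.06, 0.37, -0.182, 0.08, 0.507, 0.06, 0.41, -0.2, 0.088, 0.507]' --grip_force 60

```text
clock: 1.1
position: [0.5031, -0.3085, 0.1599]
ee_rot: [0.992, -0.127, -0.0, -0.0]
ft_force: [0.1, -1.2, 0.2]
grip_width: 0.704
```

```bash
python3 -c "
from h import *
go(.5437,-.2715,.12,-14.6)"
```

```text
pos [ 0.5031 -0.3085  0.1599] yaw -14.63 tilt 0.02 t 1.1 w 60.2 F [ 0.1 -1.2  0.2]
q [ 0.7   0.34 -0.27  1.66  0.1   1.16 -1.43]
shift [ 0.0299 -0.0461  0.0399] twist -0.0005
```

Emit:
jog_arm --steps '[0.05, 0.01, -0.015, 0.0, 0, 0.05, 0.02, -0.031, 0.005, 0, 0.05, 0.027, -0.042, 0.015, 0, 0.05, 0.03, -0.046, 0.025, 0, 0.05, 0.03, -0.046, 0.035, 0, 0.05, 0.03, -0.046, 0.04, 0, 0.05, 0.03, -0.046, 0.04, 0, 0.05, 0.03, -0.046, 0.04, 0, 0.05, 0.03, -0.046, 0.04, 0, 0.05, 0.03, -0.046, 0.04, 0]'

```text
clock: 2.1
position: [0.5429, -0.2735, 0.121]
ee_rot: [0.992, -0.127, 0.0, 0.0]
ft_force: [1.1, -0.3, -0.9]
grip_width: 0.586
```

Run:
```python
from h import *
go(.5438,-.2715,.056,-14.6)
for n in("scene","top"):
    im,d=manip.camera(n); u,v=(206,260) if n=="scene" else (366,217)
    r=70;cv2.imwrite(f"pics/{n}1.png",cv2.resize(im[v-r:v+r,u-r:u+r,::-1],(560,560)))
```

```text
pos [ 0.5429 -0.2735  0.121 ] yaw -14.64 tilt 0.05 t 2.1 w 50.0 F [ 1.1 -0.3 -0.9]
q [ 0.62  0.41 -0.29  1.64  0.13  1.1  -1.53]
shift [ 0.0003 -0.0022  0.065 ] twist -0.0007
```

View pics/scene1.png

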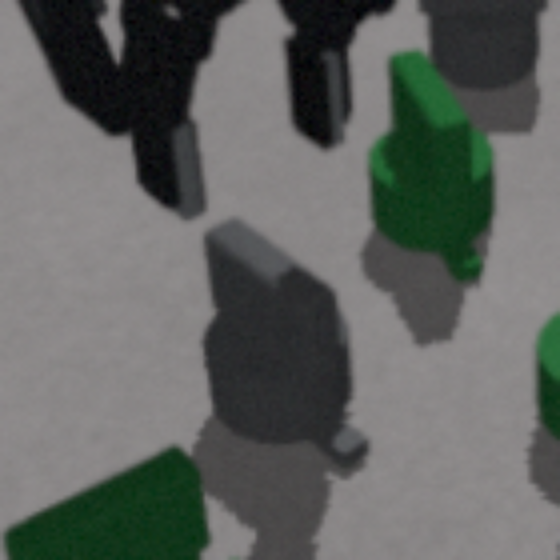

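The jaws straddle the grey bar at crop (265,260), and its lug lies along the bar at (350,445). I'll descend and grip.

Emit:
jog_arm --steps '[0.05, 0, -0.002, 0.02, 0, 0.05, 0, -0.002, 0.04, 0, 0.05, 0, -0.002, 0.055, 0, 0.05, 0, -0.002, 0.064, 0, 0.05, 0, -0.002, 0.064, 0, 0.0, 0, -0.002, 0.064, 0, 0.0, 0, -0.002, 0.064, 0, 0.0, 0, -0.002, 0.064, 0, 0.0, 0, -0.002, 0.064, 0, 0.0, 0, -0.002, 0.064, 0]' --grip_force 60

```text
clock: 3.2
position: [0.5439, -0.2715, 0.0575]
ee_rot: [0.992, -0.127, 0.001, 0.0]
ft_force: [-1.1, 0.9, 6.8]
grip_width: 0.174
```

Run:
```python
from h import *
go(.5180,.2250,.176,59)
```

```text
pos [ 0.5439 -0.2715  0.0575] yaw -14.62 tilt 0.1 t 3.2 w 14.9 F [-1.1  0.9  6.8]
q [ 0.61  0.48 -0.28  1.69  0.15  0.99 -1.55]
shift [-0.1502 -0.4739 -0.119 ] twist -1.2849
```

Emit:
jog_arm --steps '[0.0, 0, 0, -0.01, 0, 0.0, 0, 0, -0.03, 0, 0.0, 0, 0, -0.06, 0, 0.0, 0, 0, -0.09, 0, 0.0, 0, 0, -0.11, -0.05, 0.0, -0.005, -0.015, -0.12, -0.12, 0.0, -0.015, -0.045, -0.12, -0.2, 0.0, -0.025, -0.08, -0.12, -0.3, 0.0, -0.036, -0.115, -0.12, -0.4, 0.0, -0.047, -0.15, -0.12, -0.5]'

```text
clock: 4.2
position: [0.5351, -0.1129, 0.1769]
ee_rot: [0.992, 0.124, -0.0, 0.0]
ft_force: [0.9, -0.7, -1.8]
grip_width: 0.172
```

Run:
```python
from h import *
go(.5180,.2250,.176,59)
```

```text
pos [ 0.5351 -0.1129  0.1769] yaw 14.25 tilt 0.02 t 4.2 w 14.7 F [ 0.9 -0.7 -1.8]
q [ 0.53  0.25 -0.46  1.74  0.12  1.18 -1.29]
shift [ 0.0666 -0.3317  0.0008] twist -0.781
```

Emit:
jog_arm --steps '[0.0, 0.006, -0.035, 0, -0.1, 0.0, 0.014, -0.07, 0, -0.2, 0.0, 0.021, -0.105, 0, -0.3, 0.0, 0.028, -0.14, 0, -0.4, 0.0, 0.036, -0.18, 0, -0.5, 0.0, 0.044, -0.22, 0, -0.6, 0.0, 0.052, -0.26, 0, -0.7, 0.0, 0.058, -0.29, 0, -0.78, 0.0, 0.064, -0.315, 0, -0.78, 0.0, 0.066, -0.33, 0, -0.78]'

```text
clock: 5.2
position: [0.5189, 0.2242, 0.1768]
ee_rot: [0.871, 0.491, -0.0, -0.0]
ft_force: [-0.7, 0.1, -1.9]
grip_width: 0.177
```

Run:
```python
from h import *
go(.5180,.2250,.115,59)
g=lambda a:np.clip((a/255.)**.6*255*1.3,0,255).astype('uint8')
for n in("scene","top"):
    im,d=manip.camera(n); u,v=(336,130) if n=="scene" else (135,224)
    r=80;cv2.imwrite(f"pics/{n}2.png",cv2.resize(g(im[v-r:v+r,u-r:u+r,::-1]),(560,560)))
```

```text
pos [0.5189 0.2242 0.1768] yaw 58.86 tilt 0.03 t 5.2 w 15.2 F [-0.7  0.1 -1.9]
q [ 0.13  0.34 -0.74  1.68  0.24  1.21 -1.21]
shift [ 0.0002 -0.0012  0.0618] twist -0.0024
```

View pics/scene2.png

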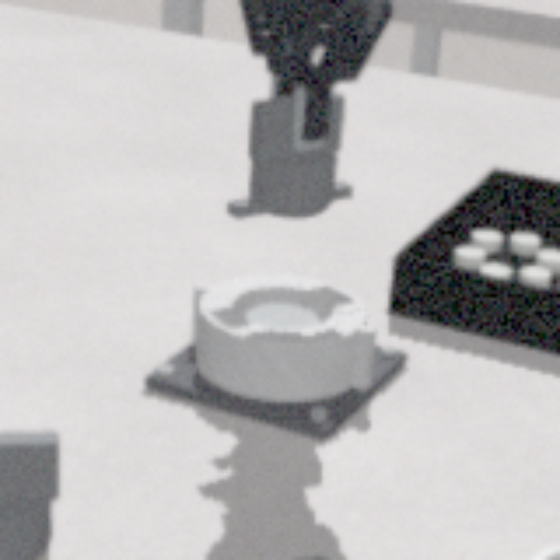

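View pics/top2.png

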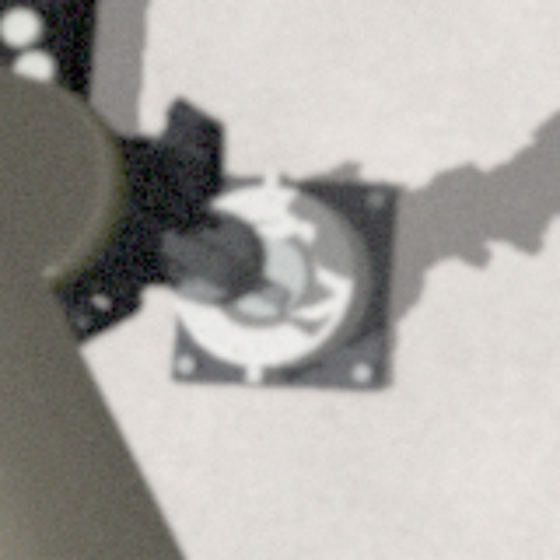

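The plug is held level, with two opposite lugs at crop (238,208) and (345,190). It is over the slots, so I'll lower it.

Emit:
jog_arm --steps '[0.0, 0, -0.001, 0.015, 0, 0.0, 0, -0.001, 0.03, 0, 0.0, 0, -0.001, 0.045, 0, 0.0, 0, -0.001, 0.055, 0, 0.0, 0, -0.001, 0.06, 0, 0.0, 0, -0.001, 0.065, 0, 0.0, 0, -0.001, 0.07, 0, 0.0, 0, -0.001, 0.074, 0, 0.0, 0, -0.001, 0.074, 0, 0.0, 0, -0.001, 0.074, 0]'

```text
clock: 6.3
position: [0.519, 0.2225, 0.1027]
ee_rot: [0.872, 0.49, 0.0, 0.0]
ft_force: [0.2, 0.1, -1.8]
grip_width: 0.174
```

Run:
```python
from h import *
go(.5180,.2250,.0845,59)
g=lambda a:np.clip((a/255.)**.6*255*1.3,0,255).astype('uint8')
for n in("scene",):
    im,d=manip.camera(n); u,v=(336,140) 
    r=50;cv2.imwrite(f"pics/{n}3.png",cv2.resize(g(im[v-r:v+r,u-r:u+r,::-1]),(560,560)))
```

```text
pos [0.519  0.2225 0.1027] yaw 58.72 tilt 0.02 t 6.3 w 14.9 F [ 0.2  0.1 -1.8]
q [ 0.1   0.42 -0.71  1.76  0.31  1.08 -1.26]
shift [ 0.0016 -0.0021  0.0182] twist -0.0049
```

View pics/scene3.png

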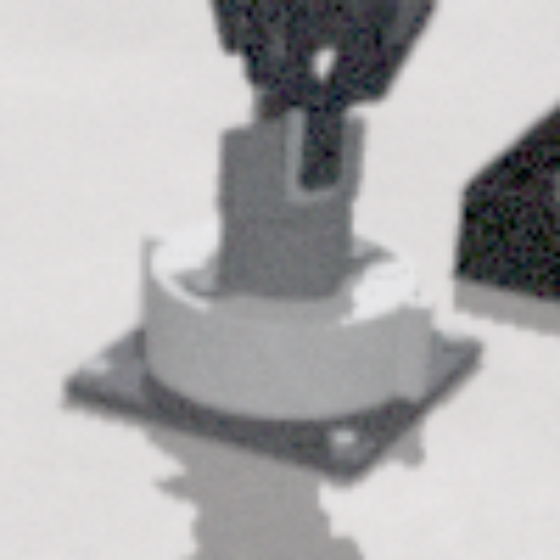

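It sits in the opening with no contact force. I'll push it down against the spring.

Emit:
jog_arm --steps '[0.0, 0.001, -0.001, 0.003, 0, 0.0, 0.001, -0.0015, 0.006, 0, 0.0, 0.001, -0.0015, 0.009, 0, 0.0, 0.001, -0.0015, 0.012, 0, 0.0, 0.001, -0.0015, 0.015, 0, 0.0, 0.001, -0.0015, 0.018, 0, 0.0, 0.001, -0.0015, 0.018, 0, 0.0, 0.001, -0.0015, 0.018, 0, 0.0, 0.001, -0.0015, 0.018, 0, 0.0, 0.001, -0.0015, 0.018, 0]'

```text
clock: 7.35
position: [0.5186, 0.2241, 0.0849]
ee_rot: [0.872, 0.49, 0.001, 0.0]
ft_force: [4.0, -0.7, 5.4]
grip_width: 0.171
```

Run:
```python
from h import *
go(.5180,.2250,.0845,-1)
print(manip.get_obs()["torque"])
g=lambda a:np.clip((a/255.)**.6*255*1.3,0,255).astype('uint8')
for n in("scene",):
    im,d=manip.camera(n); u,v=(336,140) 
    r=50;cv2.imwrite(f"pics/{n}4.png",cv2.resize(g(im[v-r:v+r,u-r:u+r,::-1]),(560,560)))
```

```text
pos [0.5186 0.2241 0.0849] yaw 58.71 tilt 0.07 t 7.35 w 14.6 F [ 4.  -0.7  5.4]
q [ 0.09  0.44 -0.7   1.77  0.33  1.04 -1.28]
shift [ 0.0004 -0.001   0.0004] twist 1.0422
[-0.26646079 -0.91215238 -0.01142656]
```

View pics/scene4.png

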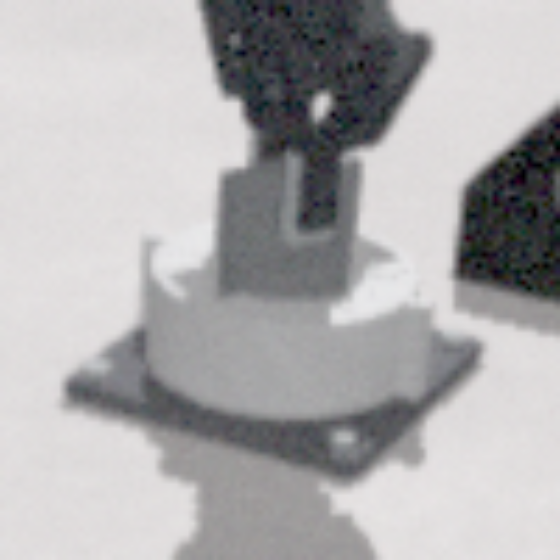

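The spring force has risen by about 7.2 N, which matches z ≈ 27 mm, so the plug is seated. Now the clockwise turn.

Emit:
jog_arm --steps '[0.0, 0, 0, 0, 0.08, 0.0, 0, 0, 0, 0.2, 0.0, 0, 0, 0, 0.32, 0.0, 0, 0, 0, 0.44, 0.0, 0, 0, 0, 0.56, 0.0, 0, 0, 0, 0.68, 0.0, 0, 0, 0, 0.8, 0.0, 0, 0, 0, 0.92, 0.0, 0, 0, 0, 1.02, 0.0, 0, 0, 0, 1.055]'

```text
clock: 8.4
position: [0.5178, 0.2246, 0.0847]
ee_rot: [1.0, -0.017, -0.0, -0.0]
ft_force: [1.7, 0.4, 4.3]
grip_width: 0.178
```

Run:
```python
from h import *
go(.5180,.2250,.0895,-1)
print(manip.get_obs()["torque"])
g=lambda a:np.clip((a/255.)**.6*255*1.3,0,255).astype('uint8')
for n in("scene",):
    im,d=manip.camera(n); u,v=(336,140) 
    r=50;cv2.imwrite(f"pics/{n}5.png",cv2.resize(g(im[v-r:v+r,u-r:u+r,::-1]),(560,560)))
```

```text
pos [0.5178 0.2246 0.0847] yaw -1.92 tilt 0.02 t 8.4 w 15.2 F [1.7 0.4 4.3]
q [-0.06  0.4  -0.51  1.78  0.22  1.02 -2.26]
shift [ 0.0002 -0.0004 -0.0048] twist -0.016
[-0.06589765 -0.30361283  0.07485794]
```

View pics/scene5.png

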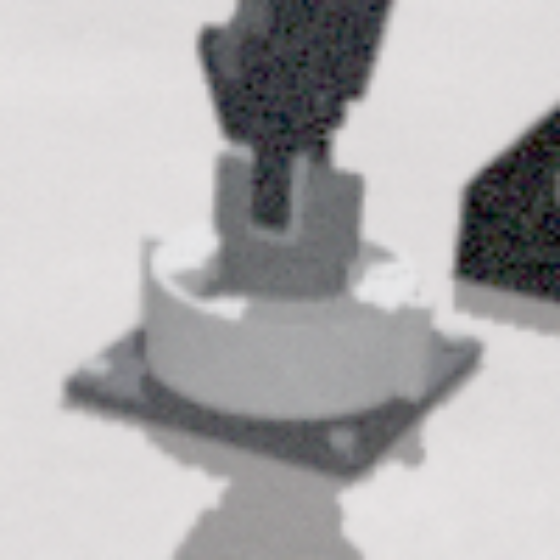

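Emit:
jog_arm --steps '[0.0, 0, 0, -0.002, 0, 0.0, 0, 0, -0.004, 0, 0.0, 0, 0, -0.0045, 0, 0.02, 0, 0, -0.0045, 0, 0.03, 0, 0, -0.0045, 0, 0.045, 0, 0, -0.0045, 0, 0.06, 0, 0, -0.0045, 0, 0.06, 0, 0, -0.0045, 0, 0.06, 0, 0, -0.0045, 0, 0.06, 0, 0, -0.0045, 0]'

```text
clock: 9.45
position: [0.5181, 0.224, 0.089]
ee_rot: [1.0, -0.015, 0.0, 0.0]
ft_force: [-0.1, 0.0, -0.1]
grip_width: 0.705
```

Emit:
jog_arm --steps '[0.06, 0, 0, -0.01, 0, 0.06, 0, 0, -0.03, 0, 0.06, 0, 0, -0.06, 0, 0.06, 0, 0, -0.1, 0, 0.06, 0, 0, -0.14, 0, 0.06, 0, -0.03, -0.16, 0, 0.06, 0, -0.07, -0.16, 0, 0.06, 0, -0.11, -0.16, 0, 0.06, 0, -0.14, -0.16, 0, 0.06, 0, -0.15, -0.16, 0]'

```text
clock: 10.45
position: [0.5211, 0.3776, 0.2495]
ee_rot: [1.0, -0.013, -0.0, -0.001]
ft_force: [-0.8, -0.6, -0.8]
grip_width: 0.7
```

Run:
```python
from h import *
go(.5180,.2250,.0895,-1)
g=lambda a:np.clip((a/255.)**.6*255*1.3,0,255).astype('uint8')
L=[]
for n in("scene","top"):
    im,d=manip.camera(n); u,v=(336,140) if n=="scene" else (135,224)
    r=50;L.append(cv2.resize(g(im[v-r:v+r,u-r:u+r,::-1]),(400,400)))
    W=cloud(n,d)[v-r:v+r,u-r:u+r].reshape(-1,3)
    q=W[(W[:,2]>.08)&(W[:,2]<.115)&(np.hypot(W[:,0]-.518,W[:,1]-.225)<.045)]
    if len(q)>20:
        m=np.median(q[:,2]);q=q[q[:,2]>.09];e=np.linalg.eigh(np.cov(q[:,:2].T))[1][:,1]
        print(n,len(q),"ztop",np.median(q[:,2]).round(4),"c",cv2.minAreaRect((q[:,:2]*1000).astype(np.float32)),"ang",np.degrees(np.arctan2(e[1],e[0])))
        A=np.c_[q[:,:2]-q[:,:2].mean(0),np.ones(len(q))];print(" slope",np.linalg.lstsq(A,q[:,2],rcond=None)[0].round(3))
cv2.imwrite("pics/end.png",np.hstack(L))
```

```text
pos [0.5211 0.3776 0.2495] yaw -1.49 tilt 0.12 t 10.45 w 59.8 F [-0.8 -0.6 -0.8]
q [-0.27  0.43 -0.58  1.38  0.23  1.4  -2.45]
shift [0.001  0.1529 0.1597] twist -0.0086
scene 156 ztop 0.0966 c ((518.5049438476562, 221.15121459960938), (19.216188430786133, 59.80060577392578), 88.18867492675781) ang 179.69895694519064
 slope [-0.012  0.303  0.096]
top 283 ztop 0.0988 c ((517.6755981445312, 223.0628662109375), (17.193580627441406, 60.18600845336914), 88.25486755371094) ang 178.21672495650097
 slope [0.005 0.198 0.098]
```

View pics/end.png

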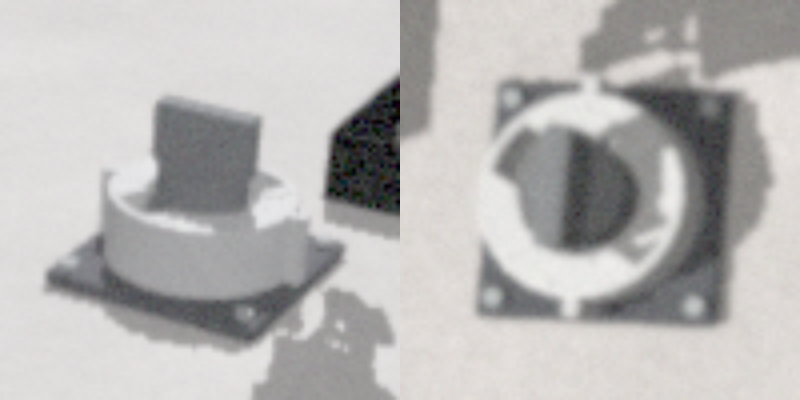

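The fitted slope across the bar (0.2–0.3) could be real tilt or side-face pixels. I'll check it against upright plugs as a reference.

Run:
```python
from h import *
im,d=manip.camera("top");W=cloud("top",d)
im2,d2=manip.camera("scene");W2=cloud("scene",d2)
def fit(q):
    A=np.c_[q[:,:2]-q[:,:2].mean(0),np.ones(len(q))];s=np.linalg.lstsq(A,q[:,2],rcond=None)[0]
    for _ in range(5):
        r=q[:,2]-A@s;k=abs(r)<max(.0015,1.5*np.median(abs(r)));s=np.linalg.lstsq(A[k],q[k,2],rcond=None)[0]
    return len(q),k.sum(),s.round(3)
for nm,WW in(("top",W),("scene",W2)):
    for c,b in(((.518,.224),.031),((.6545,-.0828),0),((.4799,-.0411),0)):
        S=WW.reshape(-1,3);S=S[np.hypot(S[:,0]-c[0],S[:,1]-c[1])<.04]
        print(nm,c,"bar",fit(S[S[:,2]>b+.064]),"cut62",fit(S[S[:,2]>b+.060]))
        s=S[(S[:,2]>b+.028)&(S[:,2]<b+.040)&(np.hypot(S[:,0]-c[0],S[:,1]-c[1])<.024)]
        if len(s)>15: print("   body",fit(s))
S=W.reshape(-1,3);S=S[(abs(S[:,0]-.518)<.025)&(abs(S[:,1]-.224)<.045)&(S[:,2]>.02)]
for y in np.arange(.18,.268,.004):
    k=abs(S[:,1]-y)<.002
    if k.any(): print(round(y,3),k.sum(),np.percentile(S[k,2],[10,50,90]).round(4))
```

```text
top (0.518, 0.224) bar (250, np.int64(173), array([-0.007,  0.014,  0.099])) cut62 (275, np.int64(173), array([-0.006,  0.034,  0.099]))
   body (165, np.int64(112), array([ 0.   , -0.025,  0.065]))
top (0.6545, -0.0828) bar (205, np.int64(148), array([ 0.04 , -0.045,  0.067])) cut62 (222, np.int64(158), array([ 0.015, -0.017,  0.067]))
   body (171, np.int64(122), array([-0.029, -0.014,  0.034]))
top (0.4799, -0.0411) bar (225, np.int64(164), array([-0.015,  0.022,  0.068])) cut62 (228, np.int64(164), array([-0.015,  0.022,  0.068]))
   body (236, np.int64(169), array([0.018, 0.033, 0.033]))
scene (0.518, 0.224) bar (103, np.int64(85), array([0.006, 0.182, 0.098])) cut62 (145, np.int64(93), array([0.002, 0.234, 0.097]))
   body (105, np.int64(68), array([0.036, 0.271, 0.066]))
scene (0.6545, -0.0828) bar (211, np.int64(195), array([-0.029,  0.025,  0.066])) cut62 (296, np.int64(200), array([-0.06 ,  0.055,  0.066]))
   body (228, np.int64(147), array([-0.003,  0.096,  0.033]))
scene (0.4799, -0.0411) bar (141, np.int64(127), array([-0.036,  0.041,  0.066])) cut62 (207, np.int64(136), array([-0.057,  0.072,  0.065]))
   body (183, np.int64(121), array([-0.072,  0.154,  0.033]))
0.18 27 [0.0484 0.0494 0.051 ]
0.184 33 [0.0473 0.0493 0.0517]
0.188 27 [0.0475 0.0495 0.0522]
0.192 29 [0.0208 0.0489 0.0506]
0.196 32 [0.0206 0.0488 0.0637]
0.2 74 [0.0215 0.0517 0.0654]
0.204 58 [0.0219 0.063  0.0666]
0.208 56 [0.0406 0.0644 0.0667]
0.212 53 [0.0488 0.065  0.0671]
0.216 196 [0.0654 0.0829 0.0987]
0.22 53 [0.0973 0.0997 0.1013]
0.224 51 [0.0979 0.0992 0.1012]
0.228 47 [0.0979 0.0991 0.1006]
0.232 13 [0.0958 0.0985 0.0994]
0.244 22 [0.0639 0.0648 0.0675]
0.248 14 [0.0628 0.0651 0.0671]
0.252 9 [0.0466 0.0486 0.0509]
0.256 25 [0.0441 0.0477 0.0505]
0.26 28 [0.0461 0.0491 0.0512]
0.264 38 [0.0222 0.0482 0.0506]
0.268 42 [0.0253 0.0482 0.0508]
```

The top view settles it. The body top reads about 64.5 mm on one side of the bar and 65 mm on the other, and its slope after dropping outliers is about 1°. The plug is upright and its underside is at about 31 mm. Handing in.

```bash
python3 -c "
from workcell import manip
print(manip.hand_in())"
```

```text
the job is handed in; nothing more can be done
None
```

The two-lug plug is locked in the housing. I gripped it by its bar, lowered it with its lugs in the slots and pushed it to z ≈ 27 mm; the spring force rose about 7 N, as expected. Then I turned it 60° clockwise, let it rise, opened the gripper and moved away. The job was handed in at about 10.6 s, but hand-in reports no verdict.

**Last checks (top camera):**
- **Height:** the bar top is at 98.8–99 mm, so the underside is about 31 mm above the housing's origin.
- **Alignment:** the bar is about 1° from the rib line and about 2 mm off the housing's axis.
- **Upright:** the tilt is about 1–2°.
- **Other plugs:** the three-lug and plain plugs are still upright in their places. I did not measure the green ones again.

**Disagreement:** the scene camera gave a slope of about 0.2 across the bar, which would be too much tilt. It also put the plug about 4 mm off the axis. I discounted the slope because that view mixes in side-face pixels. It showed smaller false slopes on the untouched plugs too, and the top view found the body top level on both sides of the bar.

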